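Make up two microscope kits

TASK

Make up the two microscope kits from the stock on the bench. In the two-compartment tray, stand the amber dropper bottle in the larger compartment and the long objective in the smaller one; in the three-compartment tray, stand the white jar in the larger of the two compartments that lie side by side and the short objective in the smaller of them, and lay the slide mailer flat in the long compartment. Leave the eyepiece and the glass dish where they are, upright and undisturbed.

Things in the scene. Friction and masses are not known exactly. Their poses are not given: they have to be found in the camera images.
- bottle: Amber dropper bottle with white cap, upright and loose, about 60 g: round body 36 mm in diameter and straight-sided up to 46 mm, shoulder to 53 mm, cap 21 mm in diameter up to 70 mm. Origin at the centre of its underside, z up along it.
- jar: Squat white plastic jar with a pale grey-green lid, upright and loose, about 50 g: body 40 mm in diameter up to 32 mm, lid 42 mm in diameter up to 46 mm. Origin at the centre of its underside, z up.
- objective_long: Long microscope objective, loose, standing on its wide end, about 120 g: steel barrel 28 mm in diameter up to 40 mm, then a brass cone narrowing from 22 to 10 mm diameter, top at 54 mm. Origin at the centre of its underside, z up.
- objective_short: Short stubby microscope objective, loose, standing on its wide end, about 90 g: steel barrel 32 mm in diameter up to 30 mm, then a dark steel lens mount 20 mm in diameter, top at 36 mm. Origin at the centre of its underside, z up.
- mailer: Slide mailer, a closed off-white plastic box lying flat and loose, about 50 g: 82 mm long (its x), 32 mm wide (its y), 22 mm high, a grey seam round it and a small grey tab at its +x end. Either end may point either way in the tray. Origin at the centre of its underside.
- tray_two: Two-compartment white plastic kit tray, fixed, turned anyhow: 70 (x) by 124 mm (y). Floor 3 mm above the bench, walls and divider 4 mm thick, tops at 12 mm. Compartments (x by y, centre): larger 62 by 66 mm at x 0, y -25 mm; smaller 62 by 46 mm at x 0, y +35 mm. Origin at the centre of its underside, z up.
- tray_three: Three-compartment white plastic kit tray, fixed, turned anyhow: 124 (x) by 142 mm (y). Floor 3 mm above the bench, walls and dividers 4 mm thick, tops at 12 mm. Compartments (x by y, centre): long 116 by 64 mm at x 0, y +35 mm; beside it, side by side, the larger 64 by 66 mm at x -26, y -34 mm and the smaller 48 by 66 mm at x +34, y -34 mm. Origin at the centre of its underside, z up.
- eyepiece: Microscope eyepiece, not part of either kit: loose, standing on an aluminium tube 25 mm in diameter and 24 mm high, with a black head 35 mm in diameter above it, top at 43 mm. Origin at the centre of its underside, z up.
- dish: Clear open glass dish, not part of either kit: loose, 60 mm in diameter, 14 mm high. Origin at the centre of its underside, z up.
Things that resemble listed ones, but are neither listed nor needed, are in the scene too. What is shaped like the tray_three but blue or purple is not meant.

How it is judged:
By the outcome, as a careful person would: the job done as asked, in the order asked, and still so for the second after the job is handed in, with the robot touching nothing.
It also fails if it takes over 120 s, if anything falls off the work surface, if the arm or the gripper's body presses on something with over 40 N, if the wrist force passes 120 N, or if a joint passes its speed limit or range.

ROBOT

A 6-joint arm with a two-finger parallel gripper is mounted at the origin on the work surface. World frame = base frame: x ahead of the robot, y to its left, z up, the work surface at z = 0. Lengths are in mm, angles in rad, forces in N, time in s.
With the tool pointing down it reaches from about 350 to 875 mm from the base axis. Payload 4.2 kg.
Tool frame: the origin (TCP) lies at the very end of the fingers, on their centre line; the grasp point (between the pads) lies 19 mm behind it; z points along the fingers, y is the line along which they close (so a half turn about z gives the same grasp; the last joint's range is limited). The gripper opens to 85 mm and grips with 20 to 120 N. Pads are 22 mm wide; open, the fingers measure 114 mm over their backs; the gripper's body (76 mm by 85 mm) begins 54 mm behind the grasp point. The pads swing forward as they close: fully open they stand 13 mm farther back than shut.
Start: joints at [-0.869, 0.385, 0.008, 0, -1.194, -0.259], TCP at [267.806, -564.694, 231.312] pointing down, gripper open.
Joint ranges: [-3.14, 3.14], [-1.21, 2.06], [-1.07, 1.41], [-3.16, 2.05], [-2.99, -0.16], [-3.1, 3.1]. Speed limits (rad/s): [2.79, 2.79, 3.14, 3.14, 3.14, 3.14].

INTERFACE

Orientations are given as a unit quaternion [x, y, z, w].
In Python, from bench import arm, viewer gives the robot as it stands. The module is installed in compiled form; this text tells all that it offers.
- The arm moves only by the tool jog_arm, called after "Emit:" as a command line: name --argument value ..., lists and objects as JSON in quotes. Schema: {"type":"object","properties":{"moves":{"type":"object","properties":{"x":{"type":"array","items":{"type":"number"},"minItems":1,"maxItems":10},"y":{"type":"array","items":{"type":"number"},"minItems":1,"maxItems":10},"z":{"type":"array","items":{"type":"number"},"minItems":1,"maxItems":10},"wx":{"type":"array","items":{"type":"number"},"minItems":1,"maxItems":10},"wy":{"type":"array","items":{"type":"number"},"minItems":1,"maxItems":10},"wz":{"type":"array","items":{"type":"number"},"minItems":1,"maxItems":10}},"additionalProperties":false,"required":["x","y","z","wx","wy","wz"]},"jaw":{"type":"number"},"only":{"type":"string"},"quiet":{"type":"boolean"},"lines":{"type":"string"}},"required":["moves"],"additionalProperties":false}. moves is an object with one list for each field, all of the same length, 1 to 10, a row being the entries at one place: x, y, z (the shift in mm), wx, wy, wz (a rotation vector in rad); each row is the pose to reach, as a shift and turn from the pose commanded when the call began, along the tool's axes at that moment; what a row does not reach only later rows make up. A row lasts 1/10 s, in which the tool goes at most 50 mm and 0.15 rad, less where a joint would pass 70% of its speed; a pose out of reach is approached as far as the arm can. jaw is the finger opening in mm, set as the call begins (left out keeps the last). The fingers move at their own pace and stop on an object; the grip force is fixed at half the most. Time passes only in rows, so rows that do not move let the fingers close. The tool returns the time, the measured TCP pose, the force, the opening and the grip force at its end. only (a regular expression) keeps the lines of the reply that match it, lines (a string "A,B") keeps lines A to B, and quiet returns only ok. Input that does not fit is refused with a message, and nothing moves.
- arm.read_state(): the state, without advancing time (a new reading comes with each control period).
- viewer.get_image(name): name is "side" or "top"; returns (picture, depth): 480x640x3 uint8, blue, green, red; 480x640 float32, mm along the optical axis (not along the pixel's ray), 0 where there is no reading.
- viewer.get_calibration(name): a dict with "K" (3x3 intrinsics, pixels), "rvec" (rotation vector, rad) and "tvec" (3), from world to camera coordinates, as OpenCV has them. Camera axes: x right, y down, z forward; pixel columns grow to the right and rows downward; lengths in mm; the calibration is good to about 2 mm. A picture is of the moment at which its call begins. get_calibration takes no time and is no camera call.
- arm.job_done(): hands the job in; it is judged then, once.
The state is a dict: "clock": time; "joints": joint angles; "joint_vel": joint speeds; "joint_efforts": joint torques, N m; "position": TCP position; "ee_rot": TCP orientation; "contact_force": force on the tool from outside, world axes, zero at the start; "wrist_torque": the same for the moment, N m; "gripper_width": finger opening in mm; "grasp_force": force on a finger pad.
Only numpy, scipy, OpenCV 4.12 (cv2) and the standard library are available. Lean on these libraries where they do the work, as an engineer would, in place of code of your own. Each camera call takes 0.05 s, during which the arm holds its last target. There are 200 camera calls.

## Working session

There is one attempt and no reset: what is moved stays moved. The work goes in short steps, Python scripts to look and compute and a tool call to move; the robot and the scene stay as the last step left them, time stands still between calls to the robot, and variables do not carry over. Pictures are saved under pics/ and viewed, at most 14 in all, crops included, and the job is handed in when it is done.

```bash
mkdir -p pics; cat > h.py <<'E'
import numpy as np, cv2
from bench import arm, viewer
def cam(n):
    c=viewer.get_calibration(n); K=np.array(c["K"],float); R=cv2.Rodrigues(np.array(c["rvec"],float))[0]; t=np.array(c["tvec"],float).ravel(); return K,R,t
def ray(n,u,v,z):
    K,R,t=cam(n); d=R.T@np.linalg.inv(K)@np.array([u,v,1.]); o=-R.T@t
    return o+d*(z-o[2])/d[2]
def pts(n,dep):
    K,R,t=cam(n); v,u=np.mgrid[0:480,0:640]
    p=np.stack([(u-K[0,2])/K[0,0]*dep,(v-K[1,2])/K[1,1]*dep,dep],-1)
    return (p-t)@R
def proj(n,p):
    K,R,t=cam(n); q=K@(R@np.array(p,float)+t); return q[:2]/q[2]
E
python3 - <<'E'
from h import *
for n in("top","side"):
    im,d=viewer.get_image(n); cv2.imwrite(f"pics/{n}0.png",im); np.save(f"{n}0.npy",d)
    K,R,t=cam(n); print(n,K[0,0],-R.T@t,R[2])
E
```

```text
top 460.07992599110344 [ 308.04749298 -103.09625355  981.75827265] [ 0.18348736  0.02145445 -0.98278792]
side 433.9548177951993 [ 62.7059349  345.14395137 722.15611598] [ 0.47848833 -0.48783525 -0.73011347]
```

View pics/top0.png

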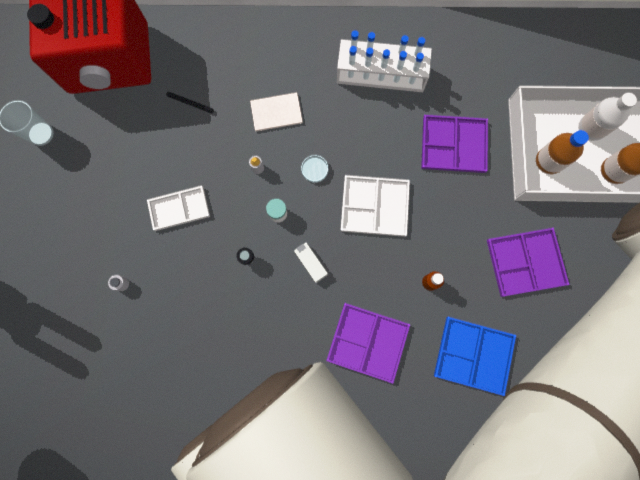

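View pics/side0.png

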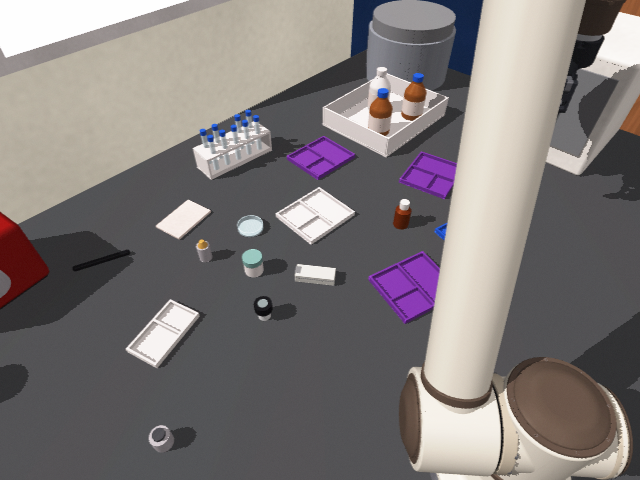

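Top view (u,v):
- Bottle (433,281). Not the big amber bottles in the bin at (565,150) and (622,160), nor the white one at (605,118).
- Long objective with brass cone (256,163). Short objective (118,284). Black-headed eyepiece (245,256), which stays.
- Jar (277,210). Mailer (311,263), not the flat card at (276,112).
- Dish (315,168), which stays. The beaker and glass are at (16,117) and (40,133).
- tray_two (180,208).
- tray_three, the white one (376,206). The purple ones at (455,144), (528,263) and (369,343) and the blue one at (476,356) aren't meant.

The side view agrees: bottle (402,214), long objective (204,250), jar (252,263), mailer (315,275), short objective (161,438).

```bash
cat > meas.py <<'E'
from h import *
S={"bottle":(433,281,70),"jar":(277,210,46),"long":(256,163,54),"short":(118,284,36),"eye":(245,256,43),"dish":(315,168,14),"mailer":(311,263,22),"tray2":(180,208,12),"tray3":(376,206,12)}
D={n:np.load(n+"0.npy") for n in("top","side")}
P={n:pts(n,D[n]) for n in D}
for k,(u,v,h) in S.items():
    c=ray("top",u,v,h*.6)
    for n in D:
        p=P[n][D[n]>0]; r=95 if k=="tray3" else 75 if k=="tray2" else 50 if k=="mailer" else 32
        q=p[(np.hypot(*(p[:,:2]-c[:2]).T)<r)]
        base=np.percentile(q[:,2],10)
        hi=q[(q[:,2]>(h*.5 if k not in("tray2","tray3") else 8.5))&(q[:,2]<h+8)][:,:2].astype(np.float32)
        tp=q[(abs(q[:,2]-h)<4)][:,:2].astype(np.float32)
        if len(hi)<5: print(k,n,"few",len(hi)); continue
        if h in(22,12): print(k,n,base.round(1),[np.round(x,1) for x in cv2.minAreaRect(hi)],len(hi))
        else:
            (cx,cy),rr=cv2.minEnclosingCircle(hi); t=cv2.minEnclosingCircle(tp) if len(tp)>4 else 0
            print(k,n,base.round(1),"hi",round(cx,1),round(cy,1),round(rr,1),"top",np.round(t[0],1) if t else 0,round(t[1],1) if t else 0,len(tp))
E
python3 meas.py
python3 - <<'E'
from h import *
im=cv2.imread("pics/top0.png"); C=[(433,281),(256,163),(277,210),(118,284),(245,256),(311,263),(180,208),(376,206)]
t=[cv2.resize(im[v-42:v+42,u-42:u+42],(200,200),interpolation=cv2.INTER_CUBIC) for u,v in C]
cv2.imwrite("pics/crop1.png",np.vstack([np.hstack(t[:4]),np.hstack(t[4:])]))
E
```

```text
bottle top -0.5 hi 414.3 -324.1 18.2 top [ 414.2 -324.1] 10.2 86
bottle side -1.5 hi 414.1 -318.7 18.2 top [ 414.9 -322. ] 11.3 56
jar top -0.9 hi 558.3 5.6 21.2 top [558.3   5.6] 21.2 297
jar side -1.0 hi 559.1 8.5 22.4 top [559.1   8.5] 22.4 256
long top -1.6 hi 662.8 54.3 14.0 top [662.5  54.1] 7.3 33
long side -1.7 hi 662.7 59.0 14.3 top [663.7  57.9] 6.4 22
short top -1.4 hi 397.2 336.0 16.6 top [397.7 335.5] 14.5 90
short side -1.4 hi 398.1 339.5 16.4 top [397.9 340.9] 14.0 146
eye top -1.4 hi 457.2 66.9 17.5 top [457.7  67. ] 17.4 214
eye side -1.6 hi 457.7 69.8 18.2 top [458.2  69.5] 17.9 231
dish top 0.1 hi 661.0 -73.9 30.5 top [661.  -73.9] 30.5 101
dish side -0.5 hi 661.9 -70.9 30.4 top [661.9 -71.1] 30.3 72
mailer top -1.1 [array([449.8, -69.4]), array([83.6, 32.2]), np.float64(35.2)] 602
mailer side -1.5 [array([450.8, -66.2]), array([82.7, 34.3]), np.float64(35.1)] 592
tray2 top -1.2 [array([565.9, 224.7]), array([ 71.8, 125.1]), np.float64(16.2)] 434
tray2 side -1.3 [array([566.6, 227.7]), array([ 72.9, 125.4]), np.float64(16.5)] 586
tray3 top -0.5 [array([ 578.9, -207.2]), array([142.2, 125.6]), np.float64(86.4)] 672
tray3 side -1.2 [array([ 580.4, -203.4]), array([144.5, 127.5]), np.float64(86.9)] 502
```

View pics/crop1.png

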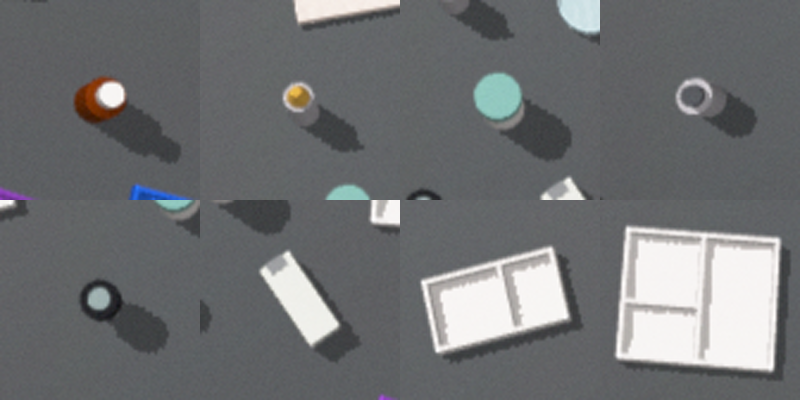

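The crops confirm the choices: amber bottle with white cap, brass-tipped long objective, green-lidded jar, short objective with dark mount, black-headed eyepiece, mailer with tab. tray_two's larger cell is on the left, and tray_three's larger side cell is at the upper left.

```bash
cat > go.py <<'E'
# usage: go.py x y z [closing-angle deg]  -> deltas in tool axes
import sys; from h import *; from scipy.spatial.transform import Rotation as Ro
s=arm.read_state(); R=Ro.from_quat(s["ee_rot"]); p=np.array(s["position"]); M=R.as_matrix()
ang=np.degrees(np.arctan2(M[1,1],M[0,1]))
a=[float(v) for v in sys.argv[1:]]
print("pos",p.round(1),"close ang",ang.round(1),"zaxis",M[:,2].round(3),"F",np.round(s["contact_force"],1),"w",round(s["gripper_width"],1),"g",round(s["grasp_force"],1),"t",round(s["clock"],1),"j",np.round(s["joints"],2))
if a:
    print("shift",(M.T@(np.array(a[:3])-p)).round(1))
    if len(a)>3:
        d=(a[3]-ang+90)%180-90
        th=np.radians(a[3]); 
        for k in(d,d-180*np.sign(d)):
            T=Ro.from_euler("z",ang+k,degrees=True).as_matrix()@np.array([[0,1,0],[1,0,0],[0,0,-1.]])
            # columns: y-axis along closing dir
            c=np.radians(ang+k); y=np.array([np.cos(c),np.sin(c),0]); z=np.array([0,0,-1.]); T=np.column_stack([np.cross(y,z),y,z])
            print("rot",k.round(1),Ro.from_matrix(M.T@T).as_rotvec().round(3))
E
python3 go.py 414.5 -323 90 90
```

```text
pos [ 267.6 -564.2  230.3] close ang 115.4 zaxis [-0.001  0.002 -1.   ] F [-0.1 -0.2  0.8] w 85.4 g 0.0 t 0.1 j [-0.87  0.39  0.01 -0.   -1.19 -0.26]
shift [-236.1  154.8  140.6]
rot -25.4 [ 0.002 -0.001  0.443]
rot 154.6 [ 1.000e-03  3.000e-03 -2.699e+00]
```

Emit:
jog_arm --moves '{"x": [-236,-236,-236,-236,-236,-236,-236,-236],"y": [155,155,155,155,155,155,155,155],"z": [140.6,140.6,140.6,140.6,140.6,140.6,140.6,140.6],"wx": [0,0,0,0,0,0,0,0],"wy": [0,0,0,0,0,0,0,0],"wz": [0,0,0,0,0,0,0,0]}' --jaw 60

```text
clock: 0.9
position: [414.8, -321.7, 89.4]
ee_rot: [-0.221, 0.975, 0.001, -0.001]
contact_force: [0.1, -0.0, 0.6]
gripper_width: 60.2
grasp_force: 0.0
```

```bash
python3 go.py 414.5 -323 17
```

```text
pos [ 414.8 -321.7   89.4] close ang 115.6 zaxis [-0.003  0.001 -1.   ] F [ 0.1 -0.   0.6] w 60.2 g 0.0 t 0.9 j [-0.35  0.37 -0.42 -0.   -0.78 -0.77]
shift [ 0.7 -1.2 72.4]
```

Emit:
jog_arm --moves '{"x": [0.7,0.7,0.7,0.7,0.7],"y": [-1,-1,-1,-1,-1],"z": [30,55,72,72,72],"wx": [0,0,0,0,0],"wy": [0,0,0,0,0],"wz": [0,0,0,0,0]}'

```text
clock: 1.4
position: [414.5, -325.9, 19.3]
ee_rot: [-0.219, 0.976, -0.0, 0.0]
contact_force: [0.5, 0.4, 0.6]
gripper_width: 60.2
grasp_force: 0.0
```

Emit:
jog_arm --moves '{"x": [0,0,0,0,0,0,0,0],"y": [0,0,0,0,0,0,0,0],"z": [0,0,0,0,0,0,0,0],"wx": [0,0,0,0,0,0,0,0],"wy": [0,0,0,0,0,0,0,0],"wz": [0,0,0,0,0,0,0,0]}' --jaw 20

```text
clock: 2.2
position: [415.2, -325.3, 20.3]
ee_rot: [-0.22, 0.976, -0.001, 0.001]
contact_force: [-2.3, -0.2, 6.0]
gripper_width: 33.9
grasp_force: 59.7
```

```bash
python3 - <<'E'
from h import *
im,d=viewer.get_image("side"); cv2.imwrite("pics/s1.png",cv2.resize(im[130:290,320:480],(600,600),interpolation=cv2.INTER_CUBIC))
E
```

```text
(no output)
```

View pics/s1.png

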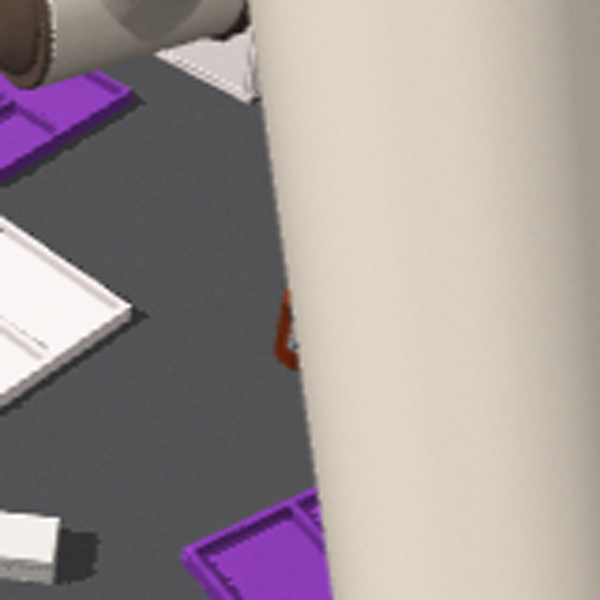

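The side view shows only the robot's upper arm, with a sliver of the bottle at (285,330), so the grasp can't be seen. A width of 33.9 with a 6 N upward force suggests the pads are on the shoulder, so I'll regrip lower.

Emit:
jog_arm --moves '{"x": [0,0,0,0],"y": [0,0,0,0],"z": [0,0,0,0],"wx": [0,0,0,0],"wy": [0,0,0,0],"wz": [0,0,0,0]}' --jaw 58

```text
clock: 2.65
position: [414.4, -324.6, 18.6]
ee_rot: [-0.22, 0.976, 0.0, -0.0]
contact_force: [0.5, 0.3, -0.5]
gripper_width: 58.2
grasp_force: 0.0
```

Emit:
jog_arm --moves '{"x": [0,0,0,0,0],"y": [1,1,1,1,1],"z": [5,10,10,10,10],"wx": [0,0,0,0,0],"wy": [0,0,0,0,0],"wz": [0,0,0,0,0]}'

```text
clock: 3.15
position: [414.1, -323.9, 8.7]
ee_rot: [-0.22, 0.976, -0.0, -0.0]
contact_force: [-0.4, 0.1, 0.4]
gripper_width: 57.9
grasp_force: 0.0
```

Emit:
jog_arm --moves '{"x": [0,0,0,0,0,0,0,0],"y": [0,0,0,0,0,0,0,0],"z": [0,0,0,0,0,0,0,0],"wx": [0,0,0,0,0,0,0,0],"wy": [0,0,0,0,0,0,0,0],"wz": [0,0,0,0,0,0,0,0]}' --jaw 20

```text
clock: 3.95
position: [414.3, -324.0, 9.0]
ee_rot: [-0.22, 0.976, -0.0, 0.0]
contact_force: [0.6, -0.9, 4.5]
gripper_width: 34.3
grasp_force: 59.8
```

Emit:
jog_arm --moves '{"x": [0,0,0,0,0],"y": [0,0,0,0,0],"z": [-30,-70,-100,-100,-100],"wx": [0,0,0,0,0],"wy": [0,0,0,0,0],"wz": [0,0,0,0,0]}'

```text
clock: 4.45
position: [413.5, -323.3, 108.4]
ee_rot: [-0.219, 0.976, 0.0, 0.0]
contact_force: [-0.3, 0.1, -1.3]
gripper_width: 34.3
grasp_force: 59.9
```

```bash
python3 go.py 559.2 250.2 110 106.3
```

```text
pos [ 413.5 -323.3  108.4] close ang 115.3 zaxis [-0.     0.001 -1.   ] F [-0.3  0.1 -1.3] w 34.3 g 59.9 t 4.5 j [-0.35  0.34 -0.4  -0.   -0.83 -0.77]
shift [-377.1  456.    -1. ]
rot -9.0 [0.001 0.    0.158]
rot 171.0 [-0.000e+00  1.000e-03 -2.984e+00]
```

Emit:
jog_arm --moves '{"x": [-20,-45,-76,-108,-139,-171,-202,-234,-265,-297],"y": [25,55,91,130,168,207,245,283,320,359],"z": [0,0,0,0,0,0,0,0,0,0],"wx": [0,0,0,0,0,0,0,0,0,0],"wy": [0,0,0,0,0,0,0,0,0,0],"wz": [0,0,0.1,0.1,0.158,0.158,0.158,0.158,0.158,0.158]}'

```text
clock: 5.45
position: [527.0, 128.8, 106.4]
ee_rot: [-0.142, 0.99, -0.001, -0.002]
contact_force: [0.5, 0.2, -1.2]
gripper_width: 34.5
grasp_force: 59.9
```

```bash
python3 go.py 559.2 250.2 110 106.3
```

```text
pos [527.  128.8 106.4] close ang 106.3 zaxis [-0.005 -0.002 -1.   ] F [ 0.5  0.2 -1.2] w 34.5 g 59.9 t 5.5 j [ 0.54  0.37 -0.36 -0.   -0.84 -1.82]
shift [-65.  107.5  -4. ]
rot -0.0 [-0.001 -0.005  0.   ]
rot 180.0 [ 8.000e-03 -1.000e-03 -3.141e+00]
```

Emit:
jog_arm --moves '{"x": [-28,-52,-70,-80,-80,-80],"y": [33,63,85,97,97,97],"z": [0,0,0,0,0,0],"wx": [0,0,0,0,0,0],"wy": [0,0,0,0,0,0],"wz": [0,0,0,0,0,0]}'

```text
clock: 6.05
position: [576.8, 241.8, 107.1]
ee_rot: [-0.142, 0.99, -0.001, -0.002]
contact_force: [0.4, -0.9, -0.7]
gripper_width: 34.1
grasp_force: 60.0
```

```bash
python3 go.py 559.2 250.2 14 106.3
```

```text
pos [576.8 241.8 107.1] close ang 106.3 zaxis [-0.003 -0.002 -1.   ] F [ 0.4 -0.9 -0.7] w 34.1 g 60.0 t 6.0 j [ 0.66  0.49 -0.15 -0.   -0.93 -1.94]
shift [14.2 13.1 93.2]
rot 0.0 [-0.001 -0.004 -0.   ]
rot -180.0 [-6.000e-03  1.000e-03  3.141e+00]
```

Emit:
jog_arm --moves '{"x": [14,14,14,14,14,14,14],"y": [13,13,13,13,13,13,13],"z": [0,25,55,75,75,75,75],"wx": [0,0,0,0,0,0,0],"wy": [0,0,0,0,0,0,0],"wz": [0,0,0,0,0,0,0]}'

```text
clock: 6.75
position: [561.7, 251.4, 35.3]
ee_rot: [-0.142, 0.99, 0.001, 0.001]
contact_force: [0.2, -0.4, 0.8]
gripper_width: 34.4
grasp_force: 60.0
```

```bash
python3 go.py 559.2 250.2 13 106.3
```

```text
pos [561.7 251.4  35.3] close ang 106.3 zaxis [ 0.002  0.001 -1.   ] F [ 0.2 -0.4  0.8] w 34.4 g 60.0 t 6.8 j [ 0.68  0.56 -0.24  0.   -0.76 -1.97]
shift [ 2.8 -0.5 22.3]
rot 0.0 [ 0.001  0.002 -0.   ]
rot -180.0 [ 4.000e-03 -1.000e-03  3.142e+00]
```

Emit:
jog_arm --moves '{"x": [2,2,2,2,2,2],"y": [0,0,0,0,0,0],"z": [10,16,20,22,22,22],"wx": [0,0,0,0,0,0],"wy": [0,0,0,0,0,0],"wz": [0,0,0,0,0,0]}'

```text
clock: 7.35
position: [558.7, 250.7, 12.1]
ee_rot: [-0.142, 0.99, -0.0, -0.0]
contact_force: [-2.0, -1.3, 4.8]
gripper_width: 34.3
grasp_force: 60.3
```

```bash
python3 go.py 559.2 250.2 12
```

```text
pos [558.7 250.7  12.1] close ang 106.3 zaxis [-0.001 -0.001 -1.   ] F [-2.  -1.3  4.8] w 34.3 g 60.3 t 7.3 j [ 0.69  0.59 -0.27  0.   -0.71 -1.97]
shift [-0.4 -0.7  0.1]
```

Emit:
jog_arm --moves '{"x": [0,0,0],"y": [0,0,0],"z": [0,0,0],"wx": [0,0,0],"wy": [0,0,0],"wz": [0,0,0]}' --jaw 44

```text
clock: 7.65
position: [559.1, 251.1, 11.5]
ee_rot: [-0.142, 0.99, 0.0, 0.0]
contact_force: [-0.8, -0.0, -0.2]
gripper_width: 43.8
grasp_force: 0.0
```

Emit:
jog_arm --moves '{"x": [0,0,0,0,0],"y": [0,0,0,0,0],"z": [-20,-60,-100,-100,-100],"wx": [0,0,0,0,0],"wy": [0,0,0,0,0],"wz": [0,0,0,0,0]}'

```text
clock: 8.15
position: [559.3, 251.4, 112.8]
ee_rot: [-0.142, 0.99, 0.001, 0.001]
contact_force: [-0.2, -0.3, -0.0]
gripper_width: 44.0
grasp_force: 0.0
```

```bash
python3 go.py 663 56.3 90 106.3; python3 - <<'E'
from h import *
for n in("top","side"):
    im,d=viewer.get_image(n); cv2.imwrite(f"pics/{n}2.png",im)
a=cv2.imread("pics/side2.png")[260:400,80:280]; b=cv2.imread("pics/top2.png")[130:270,110:310]
cv2.imwrite("pics/c2.png",cv2.resize(np.hstack([a,b]),(800,280),interpolation=cv2.INTER_CUBIC))
E
```

```text
pos [559.3 251.4 112.8] close ang 106.3 zaxis [ 0.002  0.002 -1.   ] F [-0.2 -0.3 -0. ] w 44.0 g 0.0 t 8.2 j [ 0.69  0.47 -0.18 -0.   -0.92 -1.97]
shift [ -44.7 -216.4   22.6]
rot -0.0 [0.001 0.003 0.   ]
rot 180.0 [-4.000e-03  2.000e-03 -3.142e+00]
```

View pics/c2.png

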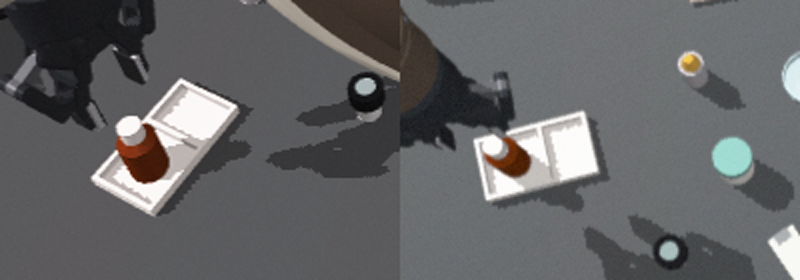

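The bottle stands upright in tray_two's larger cell (side part of the picture at (140,150), top part at (505,155)); the smaller cell is empty. Next is the long objective.

Emit:
jog_arm --moves '{"x": [-7,-17,-27,-36,-42,-44.7,-44.7,-44.7,-44.7],"y": [-33,-80,-128,-172,-200,-216,-216,-216,-216],"z": [3,8,12,16,20,22,22,22,22],"wx": [0,0,0,0,0,0,0,0,0],"wy": [0,0,0,0,0,0,0,0,0],"wz": [0,0,0,0,0,0,0,0,0]}' --jaw 50

```text
clock: 9.15
position: [662.0, 57.4, 89.6]
ee_rot: [-0.143, 0.99, 0.0, -0.0]
contact_force: [0.1, 0.2, 0.3]
gripper_width: 49.8
grasp_force: 0.0
```

```bash
python3 go.py 663 56.3 9 106.3
```

```text
pos [662.   57.4  89.6] close ang 106.4 zaxis [-0.  0. -1.] F [0.1 0.2 0.3] w 49.8 g 0.0 t 9.2 j [ 0.33  0.57 -0.06 -0.   -0.94 -1.61]
shift [-0.6 -1.4 80.6]
rot -0.1 [ 0.    -0.     0.002]
rot 179.9 [ 1.00e-03  0.00e+00 -3.14e+00]
```

Emit:
jog_arm --moves '{"x": [-0.6,-0.6,-0.6,-0.6,-0.6,-0.6],"y": [-1.4,-1.4,-1.4,-1.4,-1.4,-1.4],"z": [30,60,76,80,80,80],"wx": [0,0,0,0,0,0],"wy": [0,0,0,0,0,0],"wz": [0,0,0,0,0,0]}'

```text
clock: 9.75
position: [664.4, 55.9, 11.1]
ee_rot: [-0.143, 0.99, 0.0, 0.001]
contact_force: [0.9, -0.8, -0.0]
gripper_width: 50.0
grasp_force: 0.0
```

Emit:
jog_arm --moves '{"x": [0,0,0,0,0,0,0],"y": [0,0,0,0,0,0,0],"z": [0,0,0,0,0,0,0],"wx": [0,0,0,0,0,0,0],"wy": [0,0,0,0,0,0,0],"wz": [0,0,0,0,0,0,0]}' --jaw 12

```text
clock: 10.45
position: [664.4, 55.4, 11.3]
ee_rot: [-0.142, 0.99, 0.0, 0.001]
contact_force: [-2.3, 1.1, 5.7]
gripper_width: 25.4
grasp_force: 58.9
```

```bash
python3 go.py
```

```text
pos [664.4  55.4  11.3] close ang 106.3 zaxis [ 0.003  0.001 -1.   ] F [-2.3  1.1  5.7] w 25.4 g 58.9 t 10.4 j [ 0.33  0.66 -0.12  0.   -0.79 -1.61]
```

Emit:
jog_arm --moves '{"x": [0,0,0,0,0],"y": [0,0,0,0,0],"z": [-20,-50,-70,-70,-70],"wx": [0,0,0,0,0],"wy": [0,0,0,0,0],"wz": [0,0,0,0,0]}'

```text
clock: 10.95
position: [662.7, 54.9, 78.8]
ee_rot: [-0.142, 0.99, 0.0, -0.001]
contact_force: [-0.5, -0.2, -2.2]
gripper_width: 25.3
grasp_force: 59.0
```

```bash
python3 go.py 576 192.6 80 106.3
```

```text
pos [662.7  54.9  78.8] close ang 106.3 zaxis [-0.001  0.    -1.   ] F [-0.5 -0.2 -2.2] w 25.3 g 59.0 t 10.9 j [ 0.32  0.58 -0.07 -0.   -0.92 -1.61]
shift [ 44.6 156.5  -1. ]
rot 0.0 [ 0.001 -0.001 -0.   ]
rot -180.0 [-2.000e-03 -1.000e-03  3.141e+00]
```

Emit:
jog_arm --moves '{"x": [7,18,29,38,43,44.6,44.6,44.6,44.6,44.6],"y": [25,62,102,133,150,156.5,156.5,156.5,156.5,156.5],"z": [0,0,0,0,0,0,0,20,40,40],"wx": [0,0,0,0,0,0,0,0,0,0],"wy": [0,0,0,0,0,0,0,0,0,0],"wz": [0,0,0,0,0,0,0,0,0,0]}'

```text
clock: 11.95
position: [574.9, 190.2, 36.2]
ee_rot: [-0.141, 0.99, -0.001, -0.004]
contact_force: [-1.3, 0.1, -2.1]
gripper_width: 25.1
grasp_force: 59.1
```

```bash
python3 go.py 576 192.6 14 106.3
```

```text
pos [574.9 190.2  36.2] close ang 106.2 zaxis [-0.007 -0.004 -1.   ] F [-1.3  0.1 -2.1] w 25.1 g 59.1 t 11.9 j [ 0.59  0.55 -0.26 -0.   -0.76 -1.87]
shift [-1.9  2.1 22.2]
rot 0.1 [-0.002 -0.008 -0.002]
rot -179.9 [-1.200e-02  2.000e-03  3.139e+00]
```

Emit:
jog_arm --moves '{"x": [-2,-2,-2,-2,-2,-2],"y": [2,2,2,2,2,2],"z": [10,16,20,22,22,22],"wx": [0,0,0,0,0,0],"wy": [0,0,0,0,0,0],"wz": [0,0,0,0,0,0]}'

```text
clock: 12.55
position: [578.3, 195.3, 18.1]
ee_rot: [-0.142, 0.99, 0.0, 0.0]
contact_force: [-0.2, -0.0, -0.8]
gripper_width: 25.4
grasp_force: 59.1
```

```bash
python3 go.py 576 192.6 13 106.3
```

```text
pos [578.3 195.3  18.1] close ang 106.3 zaxis [ 0.001  0.    -1.   ] F [-0.2 -0.  -0.8] w 25.4 g 59.1 t 12.6 j [ 0.59  0.58 -0.27  0.   -0.72 -1.88]
shift [ 3.  -1.9  5.1]
rot -0.0 [0.    0.001 0.   ]
rot 180.0 [-1.000e-03  0.000e+00 -3.141e+00]
```

Emit:
jog_arm --moves '{"x": [3,3,3,3],"y": [-1.5,-1.5,-1.5,-1.5],"z": [2,3,4,4],"wx": [0,0,0,0],"wy": [0,0,0,0],"wz": [0,0,0,0]}'

```text
clock: 12.95
position: [575.3, 192.6, 14.3]
ee_rot: [-0.142, 0.99, -0.0, -0.0]
contact_force: [-2.8, -1.2, 3.6]
gripper_width: 25.3
grasp_force: 59.4
```

```bash
python3 go.py 576 192.6 13 106.3
```

```text
pos [575.3 192.6  14.3] close ang 106.3 zaxis [-0.001 -0.001 -1.   ] F [-2.8 -1.2  3.6] w 25.3 g 59.4 t 12.9 j [ 0.59  0.58 -0.28  0.   -0.71 -1.88]
shift [-0.6 -0.2  1.3]
rot -0.0 [-0.    -0.001  0.001]
rot 180.0 [ 1.000e-03 -1.000e-03 -3.141e+00]
```

Emit:
jog_arm --moves '{"x": [0,0,0],"y": [0,0,0],"z": [0,0,0],"wx": [0,0,0],"wy": [0,0,0],"wz": [0,0,0]}' --jaw 38

```text
clock: 13.25
position: [576.0, 193.0, 13.7]
ee_rot: [-0.142, 0.99, 0.0, 0.0]
contact_force: [-0.2, 0.3, 0.2]
gripper_width: 37.9
grasp_force: 0.0
```

Emit:
jog_arm --moves '{"x": [0,0,0,0,0],"y": [0,0,0,0,0],"z": [-20,-50,-80,-80,-80],"wx": [0,0,0,0,0],"wy": [0,0,0,0,0],"wz": [0,0,0,0,0]}'

```text
clock: 13.75
position: [575.9, 193.2, 94.3]
ee_rot: [-0.142, 0.99, 0.001, 0.001]
contact_force: [-0.2, 0.3, -0.9]
gripper_width: 37.9
grasp_force: 0.0
```

```bash
python3 go.py 558.7 7 90 106.3; python3 - <<'E'
from h import *
for n in("top","side"):
    im,d=viewer.get_image(n); cv2.imwrite(f"pics/{n}3.png",im)
a=cv2.imread("pics/side3.png")[260:400,80:280]; b=cv2.imread("pics/top3.png")[130:270,110:310]
cv2.imwrite("pics/c3.png",cv2.resize(np.hstack([a,b]),(800,280),interpolation=cv2.INTER_CUBIC))
E
```

```text
pos [575.9 193.2  94.3] close ang 106.3 zaxis [ 0.001  0.001 -1.   ] F [-0.2  0.3 -0.9] w 37.9 g 0.0 t 13.8 j [ 0.59  0.48 -0.21 -0.   -0.88 -1.88]
shift [  68.7 -173.9    4.1]
rot -0.0 [0.001 0.002 0.   ]
rot 180.0 [-3.000e-03  1.000e-03 -3.142e+00]
```

View pics/c3.png

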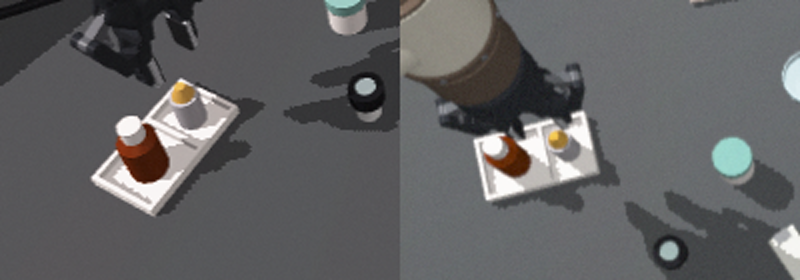

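The long objective stands in the smaller cell (side part (188,105), top part (560,143)), and the bottle hasn't moved. Next is the jar.

Emit:
jog_arm --moves '{"x": [12,28,45,58,66,68.7,68.7,68.7],"y": [-30,-71,-115,-148,-167,-174,-174,-174],"z": [0,0,0,0,0,0,0,0],"wx": [0,0,0,0,0,0,0,0],"wy": [0,0,0,0,0,0,0,0],"wz": [0,0,0,0,0,0,0,0]}' --jaw 64

```text
clock: 14.65
position: [558.7, 7.2, 93.2]
ee_rot: [-0.142, 0.99, -0.0, -0.0]
contact_force: [-0.2, -0.7, -0.1]
gripper_width: 64.0
grasp_force: 0.0
```

```bash
python3 go.py 558.7 7 15 106.3
```

```text
pos [558.7   7.2  93.2] close ang 106.3 zaxis [-0.001 -0.    -1.   ] F [-0.2 -0.7 -0.1] w 64.0 g 0.0 t 14.7 j [ 0.3   0.41 -0.34 -0.   -0.82 -1.59]
shift [-0.  -0.2 78.2]
rot -0.0 [ 0.    -0.001  0.001]
rot 180.0 [ 1.000e-03  0.000e+00 -3.141e+00]
```

Emit:
jog_arm --moves '{"x": [0,0,0,0,0,0],"y": [0,0,0,0,0,0],"z": [25,55,72,78,78,78],"wx": [0,0,0,0,0,0],"wy": [0,0,0,0,0,0],"wz": [0,0,0,0,0,0]}'

```text
clock: 15.25
position: [559.4, 7.3, 16.5]
ee_rot: [-0.143, 0.99, -0.0, 0.001]
contact_force: [0.1, 1.1, 0.5]
gripper_width: 64.3
grasp_force: 0.0
```

Emit:
jog_arm --moves '{"x": [0,0,0,0,0,0,0],"y": [0,0,0,0,0,0,0],"z": [0,0,0,0,0,0,0],"wx": [0,0,0,0,0,0,0],"wy": [0,0,0,0,0,0,0],"wz": [0,0,0,0,0,0,0]}' --jaw 25

```text
clock: 15.95
position: [559.6, 6.8, 17.1]
ee_rot: [-0.142, 0.99, 0.0, 0.001]
contact_force: [-1.1, 0.6, 5.5]
gripper_width: 38.9
grasp_force: 59.9
```

Emit:
jog_arm --moves '{"x": [0,0,0,0,0],"y": [0,0,0,0,0],"z": [-20,-50,-70,-70,-70],"wx": [0,0,0,0,0],"wy": [0,0,0,0,0],"wz": [0,0,0,0,0]}'

```text
clock: 16.45
position: [558.2, 6.5, 85.7]
ee_rot: [-0.142, 0.99, 0.0, 0.0]
contact_force: [-0.6, -0.3, -1.2]
gripper_width: 39.3
grasp_force: 60.3
```

```bash
python3 go.py 607.5 -172.9 85 86.6
```

```text
pos [558.2   6.5  85.7] close ang 106.3 zaxis [ 0.     0.001 -1.   ] F [-0.6 -0.3 -1.2] w 39.3 g 60.3 t 16.4 j [ 0.3   0.42 -0.35 -0.   -0.8  -1.59]
shift [   3.  -186.1    0.6]
rot -19.7 [0.001 0.    0.344]
rot 160.3 [-0.000e+00  1.000e-03 -2.798e+00]
```

Emit:
jog_arm --moves '{"x": [0,1,2,3,3,3,3,3,3,3],"y": [-28,-70,-115,-152,-175,-186,-186,-186,-186,-186],"z": [0,0,0,0,0,0,0,20,40,40],"wx": [0,0,0,0,0,0,0,0,0,0],"wy": [0,0,0,0,0,0,0,0,0,0],"wz": [0.05,0.12,0.22,0.3,0.344,0.344,0.344,0.344,0.344,0.344]}'

```text
clock: 17.45
position: [605.1, -171.0, 42.4]
ee_rot: [0.029, 1.0, 0.001, -0.004]
contact_force: [-1.1, -0.4, -0.9]
gripper_width: 39.2
grasp_force: 60.3
```

```bash
python3 go.py 607.5 -172.9 20 86.6
```

```text
pos [ 605.1 -171.    42.4] close ang 86.7 zaxis [-0.008  0.001 -1.   ] F [-1.1 -0.4 -0.9] w 39.2 g 60.3 t 17.4 j [-0.02  0.58 -0.19 -0.   -0.81 -1.61]
shift [-2.7 -1.8 22.4]
rot -0.1 [ 0.001 -0.008  0.002]
rot 179.9 [ 1.20e-02  1.00e-03 -3.14e+00]
```

Emit:
jog_arm --moves '{"x": [-2,-2,-2,-2,-2,-2],"y": [-1.8,-1.8,-1.8,-1.8,-1.8,-1.8],"z": [10,16,19,21,21,21],"wx": [0,0,0,0,0,0],"wy": [0,0,0,0,0,0],"wz": [0,0,0,0,0,0]}'

```text
clock: 18.05
position: [610.1, -174.7, 25.1]
ee_rot: [0.03, 1.0, -0.0, 0.0]
contact_force: [0.3, -0.2, 0.4]
gripper_width: 38.8
grasp_force: 60.4
```

```bash
python3 go.py 607.5 -172.9 20 86.6
```

```text
pos [ 610.1 -174.7   25.1] close ang 86.6 zaxis [ 0.001 -0.    -1.   ] F [ 0.3 -0.2  0.4] w 38.8 g 60.4 t 18.1 j [-0.02  0.6  -0.2   0.   -0.77 -1.61]
shift [2.7 1.7 5.1]
rot -0.0 [-0.     0.001  0.   ]
rot 180.0 [-1.000e-03 -0.000e+00 -3.141e+00]
```

Emit:
jog_arm --moves '{"x": [2.7,2.7,2.7,2.7],"y": [1.5,1.5,1.5,1.5],"z": [3,4,5,5],"wx": [0,0,0,0],"wy": [0,0,0,0],"wz": [0,0,0,0]}'

```text
clock: 18.45
position: [607.0, -172.9, 20.2]
ee_rot: [0.029, 1.0, -0.0, -0.0]
contact_force: [-1.7, 1.3, 4.1]
gripper_width: 39.1
grasp_force: 60.8
```

```bash
python3 go.py 607.5 -172.9 20 86.6
```

```text
pos [ 607.  -172.9   20.2] close ang 86.6 zaxis [-0.001 -0.    -1.   ] F [-1.7  1.3  4.1] w 39.1 g 60.8 t 18.4 j [-0.02  0.61 -0.21  0.   -0.76 -1.61]
shift [-0.5  0.1  0.2]
rot -0.0 [-0.    -0.001  0.   ]
rot 180.0 [ 1.000e-03 -0.000e+00 -3.141e+00]
```

Emit:
jog_arm --moves '{"x": [0,0,0],"y": [0,0,0],"z": [0,0,0],"wx": [0,0,0],"wy": [0,0,0],"wz": [0,0,0]}' --jaw 54

```text
clock: 18.75
position: [607.4, -173.1, 19.6]
ee_rot: [0.03, 1.0, -0.0, 0.0]
contact_force: [-0.0, -0.3, -0.4]
gripper_width: 54.0
grasp_force: 0.0
```

Emit:
jog_arm --moves '{"x": [0,0,0,0,0],"y": [0,0,0,0,0],"z": [-20,-50,-80,-80,-80],"wx": [0,0,0,0,0],"wy": [0,0,0,0,0],"wz": [0,0,0,0,0]}'

```text
clock: 19.25
position: [607.5, -173.0, 100.3]
ee_rot: [0.03, 1.0, 0.0, 0.001]
contact_force: [-0.0, 1.2, -0.6]
gripper_width: 53.7
grasp_force: 0.0
```

```bash
python3 go.py 397.8 338 95 86.6; python3 - <<'E'
from h import *
for n in("top","side"):
    im,d=viewer.get_image(n); cv2.imwrite(f"pics/{n}4.png",im)
a=cv2.imread("pics/side4.png")[170:310,200:400]; b=cv2.imread("pics/top4.png")[130:270,260:460]
cv2.imwrite("pics/c4.png",cv2.resize(np.hstack([a,b]),(800,280),interpolation=cv2.INTER_CUBIC))
E
```

```text
pos [ 607.5 -173.   100.3] close ang 86.6 zaxis [ 0.002  0.    -1.   ] F [-0.   1.2 -0.6] w 53.7 g 0.0 t 19.2 j [-0.02  0.51 -0.14 -0.   -0.92 -1.61]
shift [239.7 497.6   5.1]
rot 0.0 [ 0.     0.002 -0.   ]
rot -180.0 [ 3.000e-03 -1.000e-03  3.141e+00]
```

View pics/c4.png

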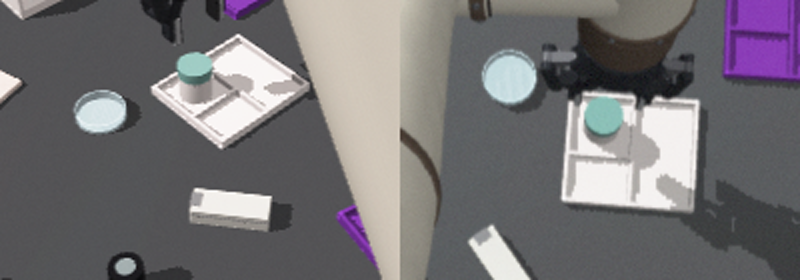

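The jar is upright in tray_three's larger side cell (side part (195,78), top part (603,122)), and the dish and mailer haven't moved. Next is the short objective.

Emit:
jog_arm --moves '{"x": [12,30,50,70,90,110,130,150,170,190],"y": [25,62,104,145,187,228,270,311,353,394],"z": [0,0,0,0,0,0,0,0,0,0],"wx": [0,0,0,0,0,0,0,0,0,0],"wy": [0,0,0,0,0,0,0,0,0,0],"wz": [0,0,0,0,0,0,0,0,0,0]}' --jaw 56

```text
clock: 20.35
position: [439.4, 232.7, 98.6]
ee_rot: [0.03, 1.0, -0.001, -0.001]
contact_force: [0.6, 0.8, -0.9]
gripper_width: 55.9
grasp_force: 0.0
```

```bash
python3 go.py 397.8 338 95 86.6
```

```text
pos [439.4 232.7  98.6] close ang 86.6 zaxis [-0.002 -0.002 -1.   ] F [ 0.6  0.8 -0.9] w 55.9 g 0.0 t 20.4 j [ 0.81  0.32 -0.48 -0.   -0.78 -2.44]
shift [ 47.7 102.7   3.5]
rot -0.0 [-0.002 -0.002  0.   ]
rot 180.0 [ 2.000e-03 -3.000e-03 -3.141e+00]
```

Emit:
jog_arm --moves '{"x": [17,33,43,47.7,47.7,47.7,47.7,47.7],"y": [36,71,93,102.7,102.7,102.7,102.7,102.7],"z": [0,0,0,0,0,15,40,40],"wx": [0,0,0,0,0,0,0,0],"wy": [0,0,0,0,0,0,0,0],"wz": [0,0,0,0,0,0,0,0]}'

```text
clock: 21.15
position: [398.0, 333.3, 56.7]
ee_rot: [0.031, 1.0, -0.003, -0.002]
contact_force: [-0.5, -0.2, -0.3]
gripper_width: 55.9
grasp_force: 0.0
```

```bash
python3 go.py 397.8 338 7 86.6
```

```text
pos [398.  333.3  56.7] close ang 86.5 zaxis [-0.005 -0.007 -1.   ] F [-0.5 -0.2 -0.3] w 55.9 g 0.0 t 21.1 j [ 1.01  0.41 -0.46 -0.   -0.7  -2.64]
shift [ 0.3  5.  49.7]
rot 0.1 [-0.007 -0.005 -0.002]
rot -179.9 [-0.007  0.011  3.139]
```

Emit:
jog_arm --moves '{"x": [0,0],"y": [0,0],"z": [0,0],"wx": [0,0],"wy": [0,0],"wz": [0,0]}'

```text
clock: 21.35
position: [400.1, 336.8, 60.6]
ee_rot: [0.03, 1.0, 0.001, 0.0]
contact_force: [0.0, 0.4, 0.7]
gripper_width: 55.9
grasp_force: 0.0
```

```bash
python3 go.py 397.8 338 7 86.6
```

```text
pos [400.1 336.8  60.6] close ang 86.6 zaxis [ 0.001  0.001 -1.   ] F [0.  0.4 0.7] w 55.9 g 0.0 t 21.4 j [ 1.01  0.41 -0.46  0.   -0.7  -2.64]
shift [ 2.4  1.  53.6]
rot 0.0 [ 0.001  0.001 -0.   ]
rot -180.0 [ 1.000e-03 -2.000e-03  3.141e+00]
```

Emit:
jog_arm --moves '{"x": [1.5,1.5,1.5,1.5,1.5,1.5],"y": [1,1,1,1,1,1],"z": [20,40,49,52,52,52],"wx": [0,0,0,0,0,0],"wy": [0,0,0,0,0,0],"wz": [0,0,0,0,0,0]}'

```text
clock: 21.95
position: [398.4, 338.5, 8.6]
ee_rot: [0.03, 1.0, 0.001, 0.001]
contact_force: [0.1, 0.7, -0.0]
gripper_width: 56.1
grasp_force: 0.0
```

Emit:
jog_arm --moves '{"x": [0,0,0,0,0,0,0],"y": [0,0,0,0,0,0,0],"z": [0,0,0,0,0,0,0],"wx": [0,0,0,0,0,0,0],"wy": [0,0,0,0,0,0,0],"wz": [0,0,0,0,0,0,0]}' --jaw 14

```text
clock: 22.65
position: [398.2, 338.4, 8.7]
ee_rot: [0.029, 1.0, 0.001, 0.0]
contact_force: [-2.0, -0.4, 5.2]
gripper_width: 28.8
grasp_force: 59.0
```

```bash
python3 go.py
```

```text
pos [398.2 338.4   8.7] close ang 86.6 zaxis [ 0.001  0.001 -1.   ] F [-2.  -0.4  5.2] w 28.8 g 59.0 t 22.6 j [ 1.02  0.49 -0.5   0.   -0.58 -2.65]
```

Emit:
jog_arm --moves '{"x": [0,0,0,0,0],"y": [0,0,0,0,0],"z": [-20,-55,-85,-85,-85],"wx": [0,0,0,0,0],"wy": [0,0,0,0,0],"wz": [0,0,0,0,0]}'

```text
clock: 23.15
position: [397.7, 337.9, 93.0]
ee_rot: [0.03, 1.0, 0.001, 0.0]
contact_force: [0.1, 0.8, -1.8]
gripper_width: 29.0
grasp_force: 59.3
```

```bash
python3 go.py 547.7 -169.4 95 86.6
```

```text
pos [397.7 337.9  93. ] close ang 86.6 zaxis [ 0.     0.001 -1.   ] F [ 0.1  0.8 -1.8] w 29.0 g 59.3 t 23.1 j [ 1.02  0.36 -0.43 -0.   -0.78 -2.65]
shift [-180.  -497.4   -2.6]
rot 0.0 [ 0.001  0.    -0.   ]
rot -180.0 [ 0.000e+00 -2.000e-03  3.141e+00]
```

Emit:
jog_arm --moves '{"x": [-9,-22,-38,-54,-70,-86,-101,-117,-133,-149],"y": [-25,-62,-105,-148,-192,-236,-280,-324,-368,-412],"z": [0,0,0,0,0,0,0,0,0,0],"wx": [0,0,0,0,0,0,0,0,0,0],"wy": [0,0,0,0,0,0,0,0,0,0],"wz": [0,0,0,0,0,0,0,0,0,0]}'

```text
clock: 24.15
position: [521.3, -84.1, 90.9]
ee_rot: [0.03, 1.0, -0.0, -0.002]
contact_force: [0.7, 0.6, -0.0]
gripper_width: 29.1
grasp_force: 59.4
```

```bash
python3 go.py 547.7 -169.4 95 86.6
```

```text
pos [521.3 -84.1  90.9] close ang 86.6 zaxis [-0.004 -0.    -1.   ] F [ 0.7  0.6 -0. ] w 29.1 g 59.4 t 24.1 j [ 0.15  0.37 -0.41 -0.   -0.79 -1.78]
shift [-31.4 -83.6  -4.2]
rot 0.0 [-0.    -0.004 -0.   ]
rot -180.0 [-6.000e-03  1.000e-03  3.141e+00]
```

Emit:
jog_arm --moves '{"x": [-12,-22,-28,-28,-28,-28],"y": [-33,-58,-75,-75,-75,-75],"z": [0,0,0,0,0,0],"wx": [0,0,0,0,0,0],"wy": [0,0,0,0,0,0],"wz": [0,0,0,0,0,0]}'

```text
clock: 24.75
position: [544.9, -158.0, 91.8]
ee_rot: [0.029, 1.0, 0.0, -0.001]
contact_force: [0.2, 0.5, -1.4]
gripper_width: 28.7
grasp_force: 59.4
```

```bash
python3 go.py 547.7 -169.4 35 86.6
```

```text
pos [ 544.9 -158.    91.8] close ang 86.6 zaxis [-0.002  0.    -1.   ] F [ 0.2  0.5 -1.4] w 28.7 g 59.4 t 24.8 j [ 0.    0.43 -0.31 -0.   -0.83 -1.63]
shift [ -3.6 -11.3  56.7]
rot -0.0 [ 0.    -0.002  0.001]
rot 180.0 [ 3.000e-03  0.000e+00 -3.141e+00]
```

Emit:
jog_arm --moves '{"x": [-3,-3,-3,-3,-3,-3,-3],"y": [-11,-11,-11,-11,-11,-11,-11],"z": [5,25,48,58,58,58,58],"wx": [0,0,0,0,0,0,0],"wy": [0,0,0,0,0,0,0],"wz": [0,0,0,0,0,0,0]}'

```text
clock: 25.45
position: [549.1, -169.9, 35.8]
ee_rot: [0.029, 1.0, -0.0, 0.001]
contact_force: [0.8, 0.2, -0.7]
gripper_width: 28.7
grasp_force: 59.4
```

```bash
python3 go.py 547.7 -169.4 12 86.6
```

```text
pos [ 549.1 -169.9   35.8] close ang 86.6 zaxis [ 0.002 -0.    -1.   ] F [ 0.8  0.2 -0.7] w 28.7 g 59.4 t 25.4 j [-0.02  0.51 -0.35  0.   -0.71 -1.61]
shift [ 1.4  0.4 23.8]
rot -0.0 [-0.     0.002  0.001]
rot 180.0 [-3.000e-03 -0.000e+00 -3.141e+00]
```

Emit:
jog_arm --moves '{"x": [1,1,1,1,1,1],"y": [0,0,0,0,0,0],"z": [12,18,21,22.5,22.5,22.5],"wx": [0,0,0,0,0,0],"wy": [0,0,0,0,0,0],"wz": [0,0,0,0,0,0]}'

```text
clock: 26.05
position: [547.4, -169.8, 12.3]
ee_rot: [0.03, 1.0, -0.0, 0.0]
contact_force: [0.5, -0.0, 0.1]
gripper_width: 29.1
grasp_force: 59.5
```

```bash
python3 go.py 547.7 -169.4 11.5 86.6
```

```text
pos [ 547.4 -169.8   12.3] close ang 86.6 zaxis [ 0.001 -0.    -1.   ] F [ 0.5 -0.   0.1] w 29.1 g 59.5 t 26.1 j [-0.02  0.54 -0.37  0.   -0.66 -1.61]
shift [-0.3  0.4  0.8]
rot -0.0 [-0.     0.001  0.   ]
rot 180.0 [-1.000e-03 -0.000e+00 -3.141e+00]
```

Emit:
jog_arm --moves '{"x": [0,0,0],"y": [0,0,0],"z": [1,1.5,1.5],"wx": [0,0,0],"wy": [0,0,0],"wz": [0,0,0]}'

```text
clock: 26.35
position: [547.5, -169.8, 11.7]
ee_rot: [0.029, 1.0, -0.0, 0.0]
contact_force: [-1.4, 1.0, 4.7]
gripper_width: 28.9
grasp_force: 59.9
```

Emit:
jog_arm --moves '{"x": [0,0,0],"y": [0,0,0],"z": [0,0,0],"wx": [0,0,0],"wy": [0,0,0],"wz": [0,0,0]}' --jaw 40

```text
clock: 26.65
position: [547.1, -169.8, 10.6]
ee_rot: [0.03, 1.0, 0.0, 0.0]
contact_force: [0.3, 0.2, 1.3]
gripper_width: 40.3
grasp_force: 0.0
```

Emit:
jog_arm --moves '{"x": [0,0,0,0,0],"y": [0,0,0,0,0],"z": [-20,-50,-80,-80,-80],"wx": [0,0,0,0,0],"wy": [0,0,0,0,0],"wz": [0,0,0,0,0]}'

```text
clock: 27.15
position: [547.3, -169.7, 91.2]
ee_rot: [0.03, 1.0, 0.0, 0.001]
contact_force: [0.3, -0.8, -0.0]
gripper_width: 39.9
grasp_force: 0.0
```

```bash
python3 go.py 450.3 -67.8 90 125.2
```

```text
pos [ 547.3 -169.7   91.2] close ang 86.6 zaxis [ 0.001  0.    -1.   ] F [ 0.3 -0.8 -0. ] w 39.9 g 0.0 t 27.1 j [-0.02  0.43 -0.3  -0.   -0.83 -1.61]
shift [102.9  95.9   1.1]
rot 38.6 [-0.     0.002 -0.674]
rot -141.4 [2.000e-03 0.000e+00 2.468e+00]
```

Emit:
jog_arm --moves '{"x": [17,40,65,86,98,103,103,103,103],"y": [16,38,60,80,91,96,96,96,96],"z": [0,0,0,0,0,0,0,0,0],"wx": [0,0,0,0,0,0,0,0,0],"wy": [0,0,0,0,0,0,0,0,0],"wz": [-0.12,-0.25,-0.38,-0.51,-0.62,-0.674,-0.674,-0.674,-0.674]}' --jaw 56

```text
clock: 28.05
position: [450.2, -68.1, 90.3]
ee_rot: [-0.302, 0.953, 0.0, -0.0]
contact_force: [-1.1, -0.2, -1.2]
gripper_width: 56.0
grasp_force: 0.0
```

```bash
python3 go.py 450.3 -67.8 40 125.2; python3 - <<'E'
from h import *
for n in("top","side"):
    im,d=viewer.get_image(n); cv2.imwrite(f"pics/{n}5.png",im)
a=cv2.imread("pics/side5.png")[170:310,200:400]; b=cv2.imread("pics/top5.png")[150:290,260:460]
cv2.imwrite("pics/c5.png",cv2.resize(np.hstack([a,b]),(800,280),interpolation=cv2.INTER_CUBIC))
E
```

```text
pos [450.2 -68.1  90.3] close ang 125.1 zaxis [-0.001 -0.    -1.   ] F [-1.1 -0.2 -1.2] w 56.0 g 0.0 t 28.1 j [ 0.21  0.27 -0.59  0.   -0.72 -1.17]
shift [-0.3  0.2 50.3]
rot 0.1 [ 0.    -0.001 -0.001]
rot -179.9 [-1.000e-03 -0.000e+00  3.141e+00]
```

View pics/c5.png

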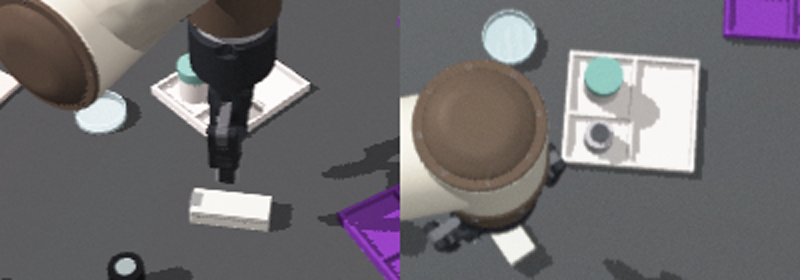

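The short objective stands in the smaller side cell (top part (598,135)), with the jar at (603,75). The gripper is over the mailer's middle.

Emit:
jog_arm --moves '{"x": [0,0,0,0,0,0,0],"y": [0,0,0,0,0,0,0],"z": [25,55,75,82,84,84,84],"wx": [0,0,0,0,0,0,0],"wy": [0,0,0,0,0,0,0],"wz": [0,0,0,0,0,0,0]}'

```text
clock: 28.85
position: [450.9, -67.8, 7.6]
ee_rot: [-0.303, 0.953, -0.0, 0.001]
contact_force: [0.5, -0.1, 0.1]
gripper_width: 55.4
grasp_force: 0.0
```

Emit:
jog_arm --moves '{"x": [0,0,0,0,0,0,0],"y": [0,0,0,0,0,0,0],"z": [0,0,0,0,0,0,0],"wx": [0,0,0,0,0,0,0],"wy": [0,0,0,0,0,0,0],"wz": [0,0,0,0,0,0,0]}' --jaw 14

```text
clock: 29.55
position: [450.6, -67.8, 7.8]
ee_rot: [-0.303, 0.953, -0.0, 0.001]
contact_force: [-1.5, 0.9, 4.3]
gripper_width: 30.1
grasp_force: 59.8
```

```bash
python3 go.py
```

```text
pos [450.6 -67.8   7.8] close ang 125.2 zaxis [ 0.002  0.    -1.   ] F [-1.5  0.9  4.3] w 30.1 g 59.8 t 29.6 j [ 0.21  0.41 -0.67  0.   -0.49 -1.17]
```

Emit:
jog_arm --moves '{"x": [0,0,0,0,0,0],"y": [0,0,0,0,0,0],"z": [-15,-45,-80,-90,-90,-90],"wx": [0,0,0,0,0,0],"wy": [0,0,0,0,0,0],"wz": [0,0,0,0,0,0]}'

```text
clock: 30.15
position: [449.1, -67.9, 96.1]
ee_rot: [-0.302, 0.953, 0.0, -0.001]
contact_force: [-0.0, 0.2, -0.3]
gripper_width: 30.4
grasp_force: 59.5
```

```bash
python3 go.py 577.5 -240.2 98 86.6
```

```text
pos [449.1 -67.9  96.1] close ang 125.2 zaxis [-0.001  0.    -1.   ] F [-0.   0.2 -0.3] w 30.4 g 59.5 t 30.1 j [ 0.21  0.26 -0.58 -0.   -0.74 -1.17]
shift [  -5.6 -214.8   -2.2]
rot -38.6 [ 0.001 -0.001  0.674]
rot 141.4 [ 1.000e-03  1.000e-03 -2.468e+00]
```

Emit:
jog_arm --moves '{"x": [-1,-2,-3,-4,-5,-5.6,-5.6,-5.6,-5.6,-5.6],"y": [-25,-62,-105,-148,-185,-208,-215,-215,-215,-215],"z": [0,0,0,0,0,0,0,0,0,0],"wx": [0,0,0,0,0,0,0,0,0,0],"wy": [0,0,0,0,0,0,0,0,0,0],"wz": [0.1,0.23,0.36,0.49,0.6,0.674,0.674,0.674,0.674,0.674]}'

```text
clock: 31.15
position: [577.7, -239.2, 96.4]
ee_rot: [0.029, 1.0, 0.0, -0.001]
contact_force: [0.9, 0.7, -0.3]
gripper_width: 30.5
grasp_force: 59.6
```

```bash
python3 go.py 577.5 -240.2 40 86.6;python3 - <<'E'
from h import *
for n in("top","side"):
    im,d=viewer.get_image(n); cv2.imwrite(f"pics/{n}6.png",im)
a=cv2.imread("pics/side6.png")[140:280,230:430]; b=cv2.imread("pics/top6.png")[130:270,300:500]
cv2.imwrite("pics/c6.png",cv2.resize(np.hstack([a,b]),(800,280),interpolation=cv2.INTER_CUBIC))
E
```

```text
pos [ 577.7 -239.2   96.4] close ang 86.7 zaxis [-0.001  0.    -1.   ] F [ 0.9  0.7 -0.3] w 30.5 g 59.6 t 31.1 j [-0.13  0.51 -0.16 -0.   -0.91 -1.49]
shift [ 0.1 -1.1 56.4]
rot -0.1 [ 0.    -0.001  0.002]
rot 179.9 [ 2.00e-03  1.00e-03 -3.14e+00]
```

View pics/c6.png

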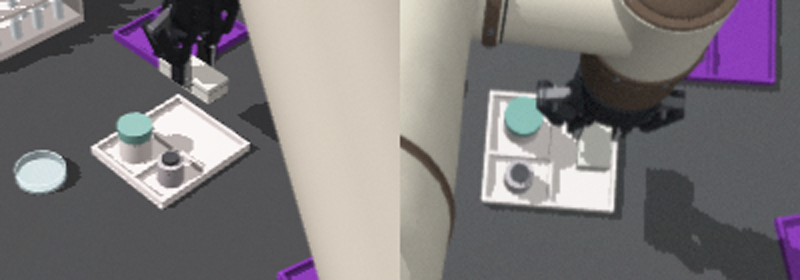

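Emit:
jog_arm --moves '{"x": [0,0,0,0,0,0,0],"y": [-3,-3,-3,-3,-3,-3,-3],"z": [10,35,55,62,65,65,65],"wx": [0,0,0,0,0,0,0],"wy": [0,0,0,0,0,0,0],"wz": [0,0,0,0,0,0,0]}'

```text
clock: 31.95
position: [579.2, -243.4, 32.7]
ee_rot: [0.029, 1.0, -0.0, 0.001]
contact_force: [0.5, -1.1, -0.3]
gripper_width: 30.2
grasp_force: 59.6
```

```bash
python3 go.py 577.5 -242 12 86.6
```

```text
pos [ 579.2 -243.4   32.7] close ang 86.6 zaxis [ 0.002 -0.001 -1.   ] F [ 0.5 -1.1 -0.3] w 30.2 g 59.6 t 31.9 j [-0.14  0.58 -0.21  0.   -0.77 -1.49]
shift [ 1.8  1.3 20.7]
rot -0.0 [-0.     0.002  0.   ]
rot 180.0 [-3.000e-03 -1.000e-03 -3.141e+00]
```

Emit:
jog_arm --moves '{"x": [1.5,1.5,1.5,1.5,1.5,1.5],"y": [1,1,1,1,1,1],"z": [10,16,19,20.5,20.5,20.5],"wx": [0,0,0,0,0,0],"wy": [0,0,0,0,0,0],"wz": [0,0,0,0,0,0]}'

```text
clock: 32.55
position: [577.2, -242.2, 11.3]
ee_rot: [0.03, 1.0, -0.0, 0.0]
contact_force: [-0.7, -0.8, -0.7]
gripper_width: 30.5
grasp_force: 59.6
```

```bash
python3 go.py 577.5 -242 10.5 86.6
```

```text
pos [ 577.2 -242.2   11.3] close ang 86.6 zaxis [ 0.001 -0.    -1.   ] F [-0.7 -0.8 -0.7] w 30.5 g 59.6 t 32.5 j [-0.14  0.61 -0.23  0.   -0.73 -1.49]
shift [-0.2  0.2  0.8]
rot -0.0 [-0.     0.001  0.   ]
rot 180.0 [-1.000e-03 -0.000e+00 -3.141e+00]
```

Emit:
jog_arm --moves '{"x": [0,0,0],"y": [0,0,0],"z": [0.8,0.8,0.8],"wx": [0,0,0],"wy": [0,0,0],"wz": [0,0,0]}'

```text
clock: 32.85
position: [577.3, -242.2, 10.9]
ee_rot: [0.029, 1.0, -0.0, 0.0]
contact_force: [-1.6, 0.6, 2.3]
gripper_width: 30.7
grasp_force: 59.8
```

Emit:
jog_arm --moves '{"x": [0,0,0],"y": [0,0,0],"z": [0,0,0],"wx": [0,0,0],"wy": [0,0,0],"wz": [0,0,0]}' --jaw 38

```text
clock: 33.15
position: [576.9, -242.1, 10.2]
ee_rot: [0.03, 1.0, 0.0, -0.0]
contact_force: [-0.5, -0.9, 0.0]
gripper_width: 38.2
grasp_force: 0.0
```

Emit:
jog_arm --moves '{"x": [0,0,0,0,0,0,0],"y": [0,0,0,0,0,0,0],"z": [-20,-55,-90,-125,-150,-150,-150],"wx": [0,0,0,0,0,0,0],"wy": [0,0,0,0,0,0,0],"wz": [0,0,0,0,0,0,0]}'

```text
clock: 33.85
position: [576.9, -242.0, 160.7]
ee_rot: [0.03, 1.0, 0.0, 0.0]
contact_force: [-0.1, -0.7, -0.9]
gripper_width: 38.2
grasp_force: 0.0
```

```bash
python3 go.py 440 -420 165 86.6
```

```text
pos [ 576.9 -242.   160.7] close ang 86.6 zaxis [ 0.001  0.    -1.   ] F [-0.1 -0.7 -0.9] w 38.2 g 0.0 t 33.9 j [-0.14  0.44 -0.09 -0.   -1.04 -1.49]
shift [ 126.  -185.8   -4.5]
rot 0.0 [ 0.     0.001 -0.   ]
rot -180.0 [ 1.000e-03 -1.000e-03  3.141e+00]
```

Back off to clear the view, then do the final check.

Emit:
jog_arm --moves '{"x": [20,48,76,103,120,126,126,126,126],"y": [-30,-70,-112,-152,-177,-186,-186,-186,-186],"z": [0,0,0,0,0,0,0,0,0],"wx": [0,0,0,0,0,0,0,0,0],"wy": [0,0,0,0,0,0,0,0,0],"wz": [0,0,0,0,0,0,0,0,0]}'

```text
clock: 34.75
position: [441.0, -419.3, 160.0]
ee_rot: [0.029, 1.0, 0.0, -0.0]
contact_force: [-0.0, -0.7, 0.5]
gripper_width: 37.9
grasp_force: 0.0
```

```bash
python3 - <<'E'
from h import *
for n in("top","side"):
    im,d=viewer.get_image(n); cv2.imwrite(f"pics/{n}7.png",im); np.save(n+"7.npy",d)
d=np.load("top7.npy"); P=pts("top",d)[d>0]
for k,c,h in(("eye",(457.2,66.9),43),("dish",(661,-73.9),14)):
    q=P[(np.hypot(P[:,0]-c[0],P[:,1]-c[1])<40)&(P[:,2]>h*.5)][:,:2].astype(np.float32)
    print(k,cv2.minEnclosingCircle(q) if len(q) else 0)
a=cv2.imread("pics/side7.png")[150:390,90:390]; b=cv2.imread("pics/top7.png")[100:340,130:430]
cv2.imwrite("pics/c7.png",cv2.resize(np.hstack([a,b]),(800,320),interpolation=cv2.INTER_CUBIC))
E
```

```text
eye ((457.5867919921875, 66.66197967529297), 17.47449493408203)
dish ((660.7266235351562, -73.34938049316406), 30.502424240112305)
```

View pics/c7.png

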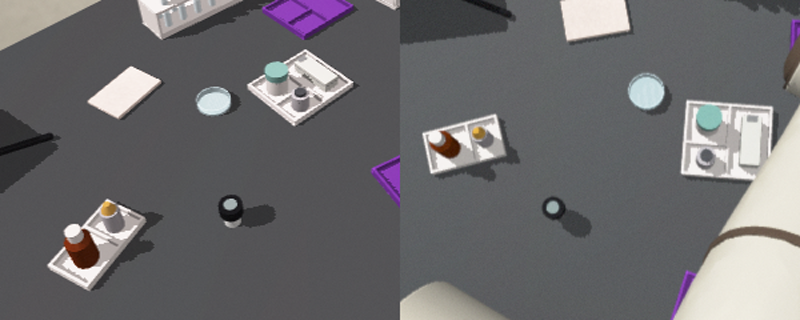

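Every item is in its cell: in the top part, bottle (443,145), long objective (481,133), jar (709,118), short objective (706,157), mailer flat (751,138). The eyepiece (554,208) and dish (647,92) haven't moved. Handing in.

```bash
python3 -c "from bench import arm; print(arm.job_done())"
```

```text
the job is handed in; nothing more can be done
None
```

Both microscope kits are made up as asked and the job is handed in at about 35 s on the robot's clock; the final pictures show all five items in their compartments and the eyepiece and dish undisturbed.

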